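# Brake the analyser dolly, push its gas module home, release the brake

### The job

The gas analyser on the small wheeled dolly has its plug-in gas module sticking out. Press the dolly's red brake bar down firmly, without stamping on it, until the brake bites and holds by itself; then push the module fully home without shoving the dolly along, and finally lift the brake bar fully back up so that the dolly is free to roll. Leave the dolly standing where it is and do not disturb anything else.

Things in the scene. Friction and masses are not known exactly. Their poses are not given: they have to be found in the camera images.
- dolly: low instrument dolly carrying a gas analyser, about 10 kg: plywood deck 300 mm deep (x), 280 wide (y), top 96 mm above the bench, on four 50 mm wheels in rigid forks: it rolls only along its own x, unbraked at 2 to 5 N. Origin: on the bench under the deck's middle; x points from front to back, so its front (module, brake bar) faces -x; y level, across the dolly; z up.
- panel (a point): middle of the analyser's wood-coloured front panel, 103 mm ahead (-x) of the dolly's origin, 154 mm above the bench. The analyser is a black box 260 mm wide, 220 deep behind the panel, from 102 to 206 mm above the bench.
- brake_bar (a point): middle of the red brake bar, on its centre line: round tube 14 mm thick, 90 mm long along the dolly's y, on two 10 mm thick end arms (80 mm clear between them) that run back to the brake shaft, 120 mm behind. 45 mm to the dolly's +y side. Up: 88 mm above the bench and 59 mm in front of the deck edge, clear all round. With the brake biting: 31 to 73 mm above the bench.
- brake_hinge (a point): point on the axis of the brake shaft, straight behind the middle of the bar, 65 mm above the bench and 96 mm ahead of the dolly's origin. The axis is level, along the dolly's y.
- brake (a joint): angle of the brake bar, rad: 0 = fully up at its stop (bar 0.19 rad above level seen from the shaft), grows going down, end stop 0.55. Stiff: stays where left, moves at about 6 N down or 10 N up at the bar. Shoes meet the tyres at 0.13 to 0.47, differing each time with wear; then the force climbs within 1 to 3 mm. 15 to 22 N in all makes it hold by itself; over 27 N is stamping.
- shoes: the two rubber brake shoes, carried by the brake bar's shaft and pressed on the front tyres. Origin on the brake shaft's axis, in the dolly's middle plane.
- front_wheels: the two braked front wheels, 50 mm across, 240 mm apart, on one axle; origin at the middle of the axle, 25 mm above the bench.
- module (a joint): how far the gas module still stands out of its slot, m: 0 = fully home, flange against the panel; about 0.018 to 0.030 at the start. It slides straight along the dolly's x with a drag of about 8 N to a hard stop at home. A well set brake holds the dolly against 25 N or more.
- module_face (a point): middle of the front face of the module's blue grip block (46 mm wide, 30 high, 22 deep, on a light grey flange 72 wide, 64 high): 154 mm above the bench, 60 mm to the dolly's -y side of its middle plane. When home it lies 131 mm ahead (-x) of the dolly's origin.
- monitor: white handheld monitor 150 by 75 by 30 mm lying on top of the analyser; origin under its middle
- mouse: dark computer mouse 105 by 60 by 26 mm; origin under its middle
- cal_gas: aluminium calibration gas can, 62 mm thick, 190 mm tall, standing; origin under its middle
- screwdriver: orange-handled screwdriver lying on the bench; origin under its middle
- pliers: green-handled pliers lying on the bench; origin under their joint
- spool_valve: white plastic breathing valve, 48 mm across, 55 mm tall, standing; origin under its middle

How it is judged:
By the outcome, as a careful person would: the job done as asked, in the order asked, and still so for the second after the job is handed in, with the robot touching nothing.
It also fails if it takes over 59 s, if anything falls off the work surface, if the arm or the gripper's body presses on something with over 40 N, if the wrist force passes 120 N, or if a joint passes its speed limit or range.

### The arm

A 6-joint arm with a two-finger parallel gripper is mounted at the origin on the work surface. World frame = base frame: x ahead of the robot, y to its left, z up, the work surface at z = 0. Lengths are in m, angles in degrees, forces in N, time in s.
With the tool pointing down it reaches from about 0.25 to 0.725 m from the base axis. Payload 9.7 kg.
Tool frame: the origin (TCP) lies midway between the tips of the shut fingers; the grasp point (between the pads) lies 19 mm behind it; z points along the fingers, y is the line along which they close (so a half turn about z gives the same grasp; the last joint's range is limited). The gripper opens to 85 mm and grips with 20 to 120 N. Pads are 22 mm wide; open, the fingers measure 114 mm over their backs; the gripper's body (76 mm by 85 mm) begins 54 mm behind the grasp point. The pads swing forward as they close: fully open they stand 13 mm farther back than shut.
Start: joints at [-64.343, 4.979, 10.078, 95.1, 0, 90], TCP at [0.238, -0.496, 0.203] pointing down, gripper open.
Joint ranges: [-179.16, 179.16], [-48.56, 103.87], [-65.8, 70.77], [-126.05, 130.52], [-82.76, 87.17], [-180, 180]. Speed limits (degrees/s): [127.2, 127.2, 147.25, 180, 180, 180].

### API

Orientations are given as [roll, pitch, yaw] about the fixed x, y, z axes, in that order (R = Rz(yaw) Ry(pitch) Rx(roll)).
In Python, from workcell import * gives the robot as it stands.
- The arm moves only by the tool servo_tool, never from a script. Its argument "moves" is a list of rows, each a list of 4 numbers: the shift along the world's x, y, z in cm, then the turn about the world's z in rad. A call has 1 to 20 rows; each row is the pose to reach, as a shift and turn from the pose commanded when the call began; what a row does not reach only later rows make up. A row lasts 1/12 s, in which the tool goes at most 41.7 mm and 7.16 degrees, less where a joint would pass 70% of its speed; a pose out of reach is approached as far as the arm can. A call with a gripper value outside its range is refused whole. "claw" is the closure, from 0 (fully open) to 1 (shut), set as the call begins (left out, the last holds). The fingers move at their own pace and stop on an object; "force" is the grip in N (left out, the last holds). Time passes only in rows, so rows that repeat a pose let the fingers close. It gives the time, the measured TCP pose, the force, the opening and the grip force at its end, in the units of the state.
- get_obs(): the state, without advancing time (a new reading comes with each control period).
- camera(name): name is "scene" or "top" or "wrist"; returns the picture (420x560x3 uint8, red, green, blue); there is no depth.
- get_calibration(name): a dict with "fx", "fy", "cx", "cy" (pixels), "rvec" (rotation vector, rad) and "tvec" (3), from world to camera coordinates, as OpenCV has them; the wrist camera has in their place "tool_from_camera" (4x4, takes a point from camera to tool coordinates, whose origin is the TCP and whose axes are the flange's). Camera axes: x right, y down, z forward; pixel columns grow to the right and rows downward; lengths in m; the calibration is good to about 2 mm. A picture is of the moment at which its call begins: read the wrist's pose just before it. get_calibration takes no time and is no camera call.
- job_done(): hands the job in; it is judged then, once.
The state is a dict: "time": time; "q": joint angles; "qd": joint speeds; "joint_efforts": joint torques, N m; "ee_pos": TCP position; "tcp_rot": TCP orientation; "wrist_force": force on the tool from outside, world axes, zero at the start; "torque": the same for the moment, N m; "opening": finger opening in m; "grasp_force": force on a finger pad.
Only numpy, scipy, OpenCV 4.12 (cv2) and the standard library are available. Lean on these libraries where they do the work, as an engineer would, in place of code of your own. Each camera call takes 0.05 s, during which the arm holds its last target. There are 200 camera calls.

## Working session

There is one attempt and no reset: what is moved stays moved. The work goes in short steps, Python scripts to look and compute and a tool call to move; the robot and the scene stay as the last step left them, time stands still between calls to the robot, and variables do not carry over. Pictures are saved under pics/ and viewed, at most 10 in all, crops included, and the job is handed in when it is done.

Besides the shell and the picture viewer there is one more tool, called after "Call:" as name(argument=value, ...), one argument or row to a line, values as JSON. servo_tool: Moves the arm, as the interface text tells. Its arguments: {"type":"object","properties":{"moves":{"type":"array","items":{"type":"array","items":{"type":"number"}}},"claw":{"type":"number"},"force":{"type":"number"}},"required":["moves"]}

```bash
mkdir -p pics; python3 - <<'E'
from workcell import *
import cv2
o=get_obs();print(o)
for n in("scene","top"):
    im=camera(n);cv2.imwrite(f"pics/{n}0.png",im[:,:,::-1]);print(n,get_calibration(n))
E
```

```text
{'time': 0.0, 'q': array([-6.43408840e+01,  5.01145593e+00,  1.00342287e+01,  9.51001429e+01,
        3.38177642e-04,  9.00004251e+01]), 'qd': array([-0.01128908, -0.04076092,  0.01379546,  0.02369288,  0.05992908,
        0.04468591]), 'joint_efforts': array([ 5.28429282e-04, -5.20384026e+01,  4.64804900e+01,  1.63408765e-02,
        7.58151396e-05,  1.78708154e-05]), 'ee_pos': array([ 0.23804205, -0.49551511,  0.20187767]), 'tcp_rot': array([-1.79922630e+02, -3.37603229e-04,  2.56586904e+01]), 'wrist_force': array([-0.6115302 ,  0.05758699,  0.7403565 ]), 'torque': array([ 0.0093237 , -0.00877169, -0.01038988]), 'grasp_force': 0.0, 'opening': 0.08545269443029378}
scene {'fx': 414.4743762048979, 'fy': 414.4743762048979, 'cx': 281.2015148920168, 'cy': 213.61697569870236, 'rvec': array([ 0.67194951,  2.82501372, -0.79172981]), 'tvec': array([ 0.44937106, -0.18381017,  1.32333342])}
top {'fx': 404.81727457040813, 'fy': 404.81727457040813, 'cx': 284.4386973853975, 'cy': 208.76215439820177, 'rvec': array([ 2.13628951, -2.14043924,  0.14642037]), 'tvec': array([0.05182513, 0.55023692, 1.37625058])}
```

View pics/scene0.png

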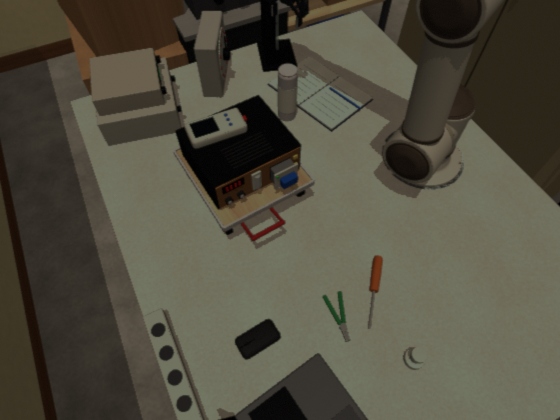

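View pics/top0.png

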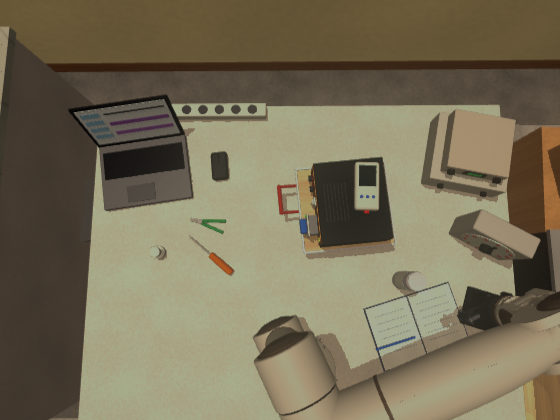

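The scene view shows the red bar at about (265,228) and the blue block at (289,181). In the top view the bar is at about (283,200) and the block at (305,227). The dolly's front faces left in the top view.

```bash
cat >h.py <<'E'
from workcell import *
import cv2,numpy as np
def cam(n):
    c=get_calibration(n);K=np.array([[c['fx'],0,c['cx']],[0,c['fy'],c['cy']],[0,0,1]])
    return K,cv2.Rodrigues(c['rvec'])[0],c['tvec']
def ray(n,uv):
    K,R,t=cam(n);return -R.T@t,R.T@np.linalg.inv(K)@np.r_[uv,1]
def onz(n,uv,z):
    o,d=ray(n,uv);return o+d*(z-o[2])/d[2]
def proj(n,p):
    K,R,t=cam(n);q=K@(R@np.asarray(p)+t);return q[:2]/q[2]
def masks(im):
    h=cv2.cvtColor(im,cv2.COLOR_RGB2HSV)
    red=((h[...,0]<6)|(h[...,0]>174))&(h[...,1]>170)&(h[...,2]>70)
    blue=(abs(h[...,0].astype(int)-112)<12)&(h[...,1]>150)&(h[...,2]>50)
    return red.astype(np.uint8),blue.astype(np.uint8)
E
python3 - <<'E'
from h import *
for n in("scene","top"):
    im=cv2.imread(f"pics/{n}0.png")[:,:,::-1].copy()
    for nm,m in zip(("red","blue"),masks(im)):
        N,l,s,c=cv2.connectedComponentsWithStats(m)
        for i in range(1,N):
            if s[i,4]>25:
                r=cv2.minAreaRect(np.argwhere(l==i)[:,::-1].astype(np.float32))
                print(n,nm,s[i],c[i].round(1),cv2.boxPoints(r).round(1).tolist(),onz(n,c[i],.088 if nm=="red" else .154).round(4))
for u in [(297,170),(304,254),(393,246),(386,160)]: print(u,onz("top",u,.096).round(3))
a=cv2.imread("pics/top0.png")[140:270,260:410];b=cv2.imread("pics/scene0.png")[90:250,165:325]
cv2.imwrite("pics/c.png",np.hstack([cv2.resize(a,(400,347),interpolation=2),cv2.resize(b,(347,347),interpolation=2)]))
E
```

```text
scene red [241 208  43  32 212] [264.7 227.2] [[240.8000030517578, 223.60000610351562], [274.70001220703125, 205.5], [284.1000061035156, 223.10000610351562], [250.1999969482422, 241.1999969482422]] [0.5811 0.0559 0.088 ]
scene blue [281 172  16  12 108] [288.4 177.7] [[280.0, 178.0], [294.0, 171.0], [297.0, 177.0], [283.0, 184.0]] [ 0.4757 -0.0159  0.154 ]
top red [277 185  21  29 122] [283.1 199.5] [[276.8999938964844, 186.10000610351562], [295.0, 184.6999969482422], [297.1000061035156, 212.0], [279.0, 213.39999389648438]] [0.5753 0.0548 0.088 ]
(297, 170) [0.676 0.007 0.096]
(304, 254) [ 0.391 -0.014  0.096]
(393, 246) [ 0.417 -0.309  0.096]
(386, 160) [ 0.71  -0.297  0.096]
```

View pics/c.png

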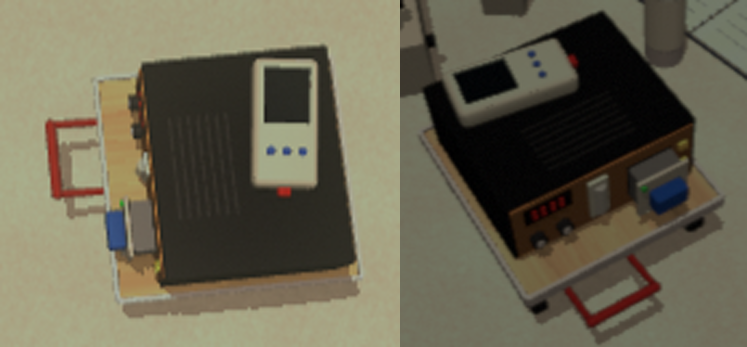

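The crop shows the dolly clearly, turned a few degrees. The bar is up and the blue block stands out. I'll refine the pose from the black box, the red bar line and the blue block.

```bash
python3 - <<'E'
from h import *
im=cv2.imread("pics/top0.png")[:,:,::-1].copy()
h=cv2.cvtColor(im,cv2.COLOR_RGB2HSV)
# black box top
m=np.zeros(im.shape[:2],np.uint8);m[145:262,308:400]=(h[145:262,308:400,2]<50)
m=cv2.morphologyEx(m,cv2.MORPH_CLOSE,np.ones((5,5)))
cs=max(cv2.findContours(m,0,2)[0],key=cv2.contourArea)
hull=cv2.convexHull(cs)[:,0]; W=np.array([onz("top",p,.206)[:2] for p in hull])
b=cv2.minAreaRect(W.astype(np.float32));print("box",b,cv2.boxPoints(b).round(4).tolist())
# bar: leftmost red pixels per row in top ; centre line
R=((h[...,0]<8)|(h[...,0]>172))&(h[...,1]>120)&(h[...,2]>50)
P=[]
for r in range(188,212):
    c=np.where(R[r,270:290])[0]+270
    if len(c): P.append((c.min()-.5,c.max()+.5,r,len(c)))
P=np.array(P);L=np.array([onz("top",((a+b)/2,r),.088)[:2] for a,b,r,n in P if n<9])
v=cv2.fitLine(L.astype(np.float32),2,0,.01,.01).ravel();print("bar line",v, np.degrees(np.arctan2(v[1],v[0])),"width px",np.median(P[:,3]))
rr,cc=np.where(R[175:225,270:300]);print("red rows",rr.min()+175,rr.max()+175)
# blue
B=(abs(h[...,0].astype(int)-110)<15)&(h[...,1]>120)
B[:, :290]=0;B[:,325:]=0;B[:205]=0;B[245:]=0
rr,cc=np.where(B);print("blue",rr.min(),rr.max(),cc.min(),cc.max())
r=cv2.minAreaRect(np.c_[cc,rr].astype(np.float32));
for p in cv2.boxPoints(r):print(p,onz("top",p,.169)[:2].round(4))
yaw=np.radians(-85)
E
```

```text
box ((0.5475949048995972, -0.1517951339483261), (0.2587677240371704, 0.23450273275375366), 5.4830851554870605) [[0.4075999855995178, -0.04740000143647194], [0.4300000071525574, -0.2809000015258789], [0.6876000165939331, -0.25609999895095825], [0.6651999950408936, -0.022700000554323196]]
bar line [0.99553984 0.09434197 0.5769872  0.06627848] 5.413447 width px 4.0
red rows 185 213
blue 220 232 300 306
[300. 220.] [ 4.95e-01 -1.00e-04]
[306. 220.] [ 0.495  -0.0191]
[306. 232.] [ 0.4569 -0.0187]
[300. 232.] [4.569e-01 2.000e-04]
```

Call:
servo_tool(
  moves=[
    [0, 0, 4, 0],
    [0, 0, 8, 0],
    [0, 0, 13, 0],
    [1.5, 3, 13, -0.1],
    [4, 7, 13, -0.2],
    [6, 10.5, 13, -0.3],
    [8, 14, 13, -0.353],
    [10, 17, 13, -0.353],
    [12, 20, 13, -0.353],
    [14, 23.5, 13, -0.353],
    [16, 27, 13, -0.353],
    [18, 30.5, 13, -0.353],
    [20, 34, 13, -0.353],
    [22, 37.5, 13, -0.353],
    [24, 41, 13, -0.353],
    [26.5, 45, 13, -0.353],
    [29, 49, 13, -0.353],
    [31.5, 53, 13, -0.353],
    [33.4, 56.1, 13, -0.353],
    [33.4, 56.1, 13, -0.353],
  ],
  claw=1,
  force=25,
)

```text
time: 1.77
ee_pos: [0.5746, 0.065, 0.3302]
tcp_rot: [-179.7, 0.1, 6.5]
wrist_force: [0.2, -0.3, -0.6]
opening: -0.0001
grasp_force: 0.0
```

```bash
python3 - <<'E'
from h import *
from scipy.spatial.transform import Rotation as Ro
o=get_obs();im=camera("wrist");c=get_calibration("wrist")
print(o['time'],o['ee_pos'],o['tcp_rot'],o['wrist_force'],o['opening'])
cv2.imwrite("pics/w1.png",im[:,:,::-1]);print(c)
E
```

```text
1.7667 [0.5745593  0.06502707 0.33021911] [-1.79705918e+02  1.46433698e-01  6.46008973e+00] [ 0.17088367 -0.2801916  -0.61856021] -5.7096659587702134e-05
{'fx': 315.63164682025086, 'fy': 315.63164682025086, 'cx': 277.2260175005539, 'cy': 207.9808484164093, 'tool_from_camera': array([[-1.07827782e-03, -9.59724370e-01, -2.80941224e-01,
         7.15657694e-02],
       [ 9.99999209e-01, -1.21675921e-03,  3.18488306e-04,
         5.36783100e-04],
       [-6.47498810e-04, -2.80940658e-01,  9.59724923e-01,
        -1.71283035e-01],
       [ 0.00000000e+00,  0.00000000e+00,  0.00000000e+00,
         1.00000000e+00]])}
```

View pics/w1.png

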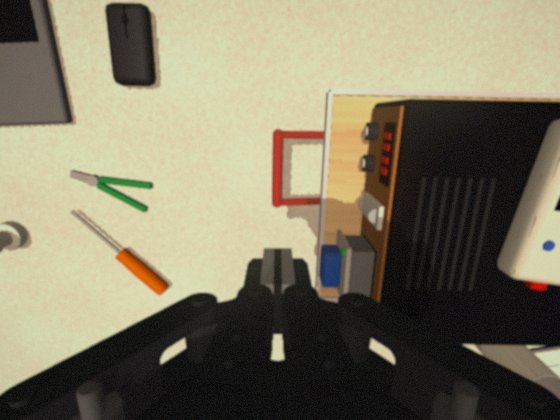

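The wrist view shows the bar as a vertical line at column 278, rows 130-206. The fingers are in line with it. Next I measure it once the arm has settled.

```bash
cat >>h.py <<'E'
from scipy.spatial.transform import Rotation as Ro
def wrist():
    camera("wrist");o=get_obs();im=camera("wrist");c=get_calibration("wrist")
    T=np.eye(4);T[:3,:3]=Ro.from_euler('xyz',o['tcp_rot'],degrees=True).as_matrix();T[:3,3]=o['ee_pos']
    A=T@c['tool_from_camera']
    def f(uv,z):
        d=A[:3,:3]@np.array([(uv[0]-c['cx'])/c['fx'],(uv[1]-c['cy'])/c['fy'],1]);return A[:3,3]+d*(z-A[2,3])/d[2]
    return o,im,f
E
python3 - <<'E'
from h import *
camera("wrist");camera("wrist")
o,im,f=wrist();print(o['ee_pos'],o['tcp_rot'],o['wrist_force'])
red,blue=masks(im);red[:,:260]=0;red[:,330:]=0
rr,cc=np.where(red);print(rr.min(),rr.max(),cc.min(),cc.max())
L=[]
for r in range(rr.min()+10,rr.max()-9):
    c=np.where(red[r,:305])[0]
    if len(c):L.append(((c.min()+c.max())/2,r))
L=np.array(L);p=np.array([f(u,.088)[:2] for u in L]);v=cv2.fitLine(p.astype(np.float32),2,0,.01,.01).ravel()
print("bar",v,np.degrees(np.arctan2(v[1],v[0])))
m=L.mean(0);print("ends",f((m[0],rr.min()-.5),.088),f((m[0],rr.max()+.5),.088),"mid",p.mean(0))
blue[:,:300]=0;blue[:,350:]=0
N,l,s,c=cv2.connectedComponentsWithStats(blue);i=1+s[1:,4].argmax();print(s[i]);x,y,w,h,_=s[i]
print("blue front top edge",f((x-.5,y),.169),f((x-.5,y+h),.169))
E
```

```text
[0.57241322 0.05965146 0.33229524] [-1.79792023e+02  5.25255358e-02  5.87687363e+00] [0.52079448 0.09424732 0.25114665]
129 203 270 318
bar [0.99557936 0.0939242  0.5789597  0.06600288] 5.389404
ends [0.62708508 0.07072232 0.088     ] [0.52810541 0.06101352 0.088     ] mid [0.57895968 0.06600288]
[318 250  18  33 500]
blue front top edge [0.50069775 0.00574656 0.169     ] [ 4.58586752e-01 -7.72047565e-05  1.69000000e-01]
```

Call:
servo_tool(
  moves=[
    [0.2, 0.1, -3, 0],
    [0.2, 0.1, -7, 0],
    [0.2, 0.1, -11, 0],
    [0.2, 0.1, -15, 0],
    [0.2, 0.1, -18, 0],
    [0.2, 0.1, -20, 0],
    [0.2, 0.1, -21.5, 0],
    [0.2, 0.1, -21.5, 0],
    [0.2, 0.1, -21.5, 0],
    [0.2, 0.1, -21.5, 0],
    [0.2, 0.1, -21.5, 0],
    [0.2, 0.1, -21.5, 0],
  ],
)

```text
time: 3.02
ee_pos: [0.5753, 0.0605, 0.1191]
tcp_rot: [-179.8, -0.1, 5.9]
wrist_force: [0.5, -0.5, -0.1]
opening: 0.0001
grasp_force: 0.0
```

```bash
python3 - <<'E'
from h import *
o=get_obs();print(o['ee_pos'],o['tcp_rot'],o['wrist_force'],o['qd'])
im=camera("wrist");cv2.imwrite("pics/w2.png",im[:,:,::-1])
o=get_obs();print(o['ee_pos'],o['tcp_rot'],o['wrist_force'])
E
```

```text
[0.57532238 0.060525   0.11910036] [-1.79758940e+02 -1.25199302e-01  5.92986478e+00] [ 0.46557134 -0.5382538  -0.12064879] [ 0.18400637  0.33491293 -0.20007908 -0.1563312   0.11913571 -0.00722855]
[0.57521944 0.06064748 0.11878105] [-1.79758687e+02 -9.98149785e-02  5.94326812e+00] [0.0698311  0.45665457 0.43880208]
```

View pics/w2.png

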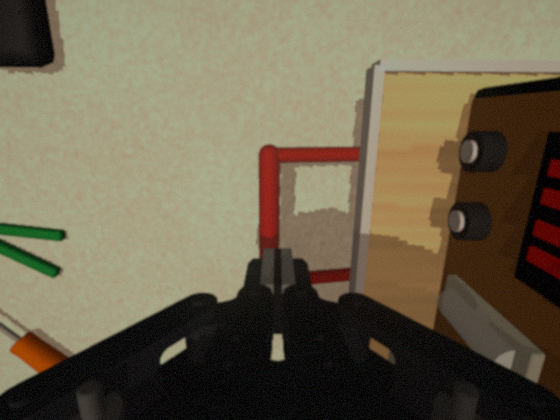

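Here the bar's centre line is at column 270 and the fingertips at column 278, so the tool must shift about +5 mm in y before contact.

Call:
servo_tool(
  moves=[
    [0, 0.25, 0, 0],
    [0, 0.5, -0.5, -0.009],
    [0, 0.5, -1.2, -0.009],
    [0, 0.5, -1.8, -0.009],
    [0, 0.5, -1.8, -0.009],
    [0, 0.5, -1.8, -0.009],
    [0, 0.5, -1.8, -0.009],
    [0, 0.5, -1.8, -0.009],
  ],
)

```text
time: 3.73
ee_pos: [0.5753, 0.0612, 0.0998]
tcp_rot: [-179.6, -0.0, 5.9]
wrist_force: [0.1, -0.5, 0.7]
opening: -0.0002
grasp_force: 0.0
```

Call:
servo_tool(
  moves=[
    [0, 0, -0.2, 0],
    [0, 0, -0.4, 0],
    [0, 0, -0.6, 0],
    [0, 0, -0.8, 0],
    [0, 0, -0.8, 0],
    [0, 0, -0.8, 0],
    [0, 0, -0.8, 0],
  ],
)

```text
time: 4.32
ee_pos: [0.5752, 0.0611, 0.0916]
tcp_rot: [-179.6, 0.0, 5.9]
wrist_force: [0.2, 1.1, -0.1]
opening: -0.0001
grasp_force: 0.0
```

```bash
python3 - <<'E'
from h import *
for i in range(3):
    o=get_obs();im=camera("wrist");print(o['ee_pos'],o['tcp_rot'],o['q'],o['wrist_force'])
cv2.imwrite("pics/w3.png",im[:,:,::-1])
red,_=masks(im);red[:,:240]=0;red[:,330:]=0
for r in range(150,250,15):
    c=np.where(red[r,:310])[0];print(r,c.min() if len(c) else 0,c.max() if len(c) else 0)
E
```

```text
[0.575157   0.06113168 0.09160403] [-1.79552870e+02  3.76357476e-03  5.88175223e+00] [  5.82451318   8.07869089   1.19545943  83.1209788    0.44712622
 179.9427592 ] [ 0.16110147  1.07494822 -0.08919096]
[0.57521351 0.06115764 0.09167176] [-1.79553351e+02 -6.26253149e-03  5.88457045e+00] [  5.8267591    8.07532743   1.1991872   83.11804792   0.44665464
 179.94218689] [-1.04512991 -1.24906935 -0.25570854]
[0.57521431 0.06112452 0.09170576] [-1.79552982e+02 -7.22106380e-03  5.88153167e+00] [  5.82328704   8.07367717   1.20109858  83.12065478   0.44702504
 179.94175359] [ 0.00367071  0.9043414  -0.26939347]
150 265 271
165 258 309
180 258 279
195 258 279
210 258 278
225 258 278
240 258 277
```

View pics/w3.png

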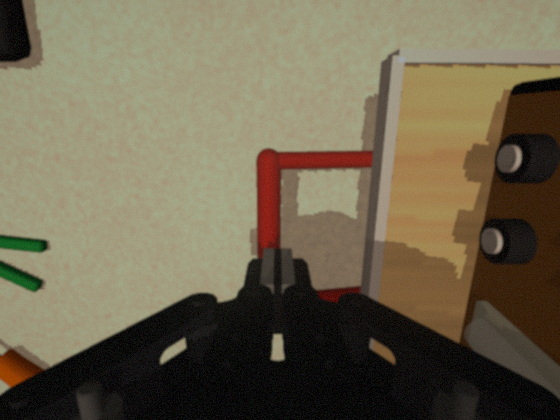

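The bar is unmoved, at columns 258-279. Joint 6 is at its 180° limit, which is what blocked the y shift. I'll raise the tool and turn it half a turn the other way for an equivalent grasp.

Call:
servo_tool(
  moves=[
    [0, 0, 3, 0.05],
    [0, 0, 6, 0.15],
    [0, 0, 7, 0.27],
    [0, 0, 7, 0.39],
    [0, 0, 7, 0.51],
    [0, 0, 7, 0.63],
    [0, 0, 7, 0.75],
    [0, 0, 7, 0.87],
    [0, 0, 7, 0.99],
    [0, 0, 7, 1.11],
    [0, 0, 7, 1.23],
    [0, 0, 7, 1.35],
    [0, 0, 7, 1.47],
    [0, 0, 7, 1.59],
  ],
)

```text
time: 5.63
ee_pos: [0.5752, 0.0612, 0.1617]
tcp_rot: [-179.6, 0.0, 97.3]
wrist_force: [-0.4, -0.7, -0.1]
opening: -0.0003
grasp_force: 0.0
```

Call:
servo_tool(
  moves=[
    [0, 0, 0, 0.12],
    [0, 0, 0, 0.24],
    [0, 0, 0, 0.36],
    [0, 0, 0, 0.48],
    [0, 0, 0, 0.6],
    [0, 0, 0, 0.72],
    [0, 0, 0, 0.84],
    [0, 0, 0, 0.96],
    [0, 0, 0, 1.08],
    [0, 0, 0, 1.2],
    [0, 0, 0, 1.32],
    [0, 0, 0, 1.44],
    [0, 0, 0, 1.55],
    [0, 0, 0, 1.55],
    [0, 0, 0, 1.55],
    [0, 0, 0, 1.55],
    [0, 0, 0, 1.55],
  ],
)

```text
time: 7.05
ee_pos: [0.5752, 0.0611, 0.1616]
tcp_rot: [-179.6, 0.0, -174.4]
wrist_force: [-0.4, 0.4, 0.2]
opening: -0.0003
grasp_force: 0.0
```

Call:
servo_tool(
  moves=[
    [0, 0.25, -1.5, -0.003],
    [0, 0.5, -3.5, -0.003],
    [0, 0.5, -5, -0.003],
    [0, 0.5, -6, -0.003],
    [0, 0.5, -6, -0.003],
    [0, 0.5, -6, -0.003],
    [0, 0.5, -6, -0.003],
  ],
)

```text
time: 7.63
ee_pos: [0.5756, 0.0661, 0.1027]
tcp_rot: [-179.6, 0.1, -174.4]
wrist_force: [0.7, -0.2, 0.8]
opening: 0.0
grasp_force: 0.0
```

Call:
servo_tool(
  moves=[
    [0, 0, -0.15, 0],
    [0, 0, -0.3, 0],
    [0, 0, -0.45, 0],
    [0, 0, -0.6, 0],
    [0, 0, -0.8, 0],
    [0, 0, -0.8, 0],
    [0, 0, -0.8, 0],
    [0, 0, -0.8, 0],
  ],
)

```text
time: 8.3
ee_pos: [0.5752, 0.0661, 0.0936]
tcp_rot: [-179.6, 0.0, -174.4]
wrist_force: [0.2, -0.2, 0.0]
opening: -0.0003
grasp_force: 0.0
```

Call:
servo_tool(
  moves=[
    [0, 0, -0.1, 0],
    [0, 0, -0.2, 0],
    [0, 0, -0.3, 0],
    [0, 0, -0.4, 0],
    [0, 0, -0.4, 0],
  ],
)

```text
time: 8.72
ee_pos: [0.575, 0.0661, 0.0893]
tcp_rot: [-179.6, -0.0, -174.4]
wrist_force: [0.8, 1.0, 0.9]
opening: 0.0001
grasp_force: 0.0
```

Call:
servo_tool(
  moves=[
    [0, 0, -0.1, 0],
    [0, 0, -0.2, 0],
    [0, 0, -0.3, 0],
    [0, 0, -0.4, 0],
    [0, 0, -0.4, 0],
  ],
)

```text
time: 9.13
ee_pos: [0.5751, 0.0661, 0.0853]
tcp_rot: [-179.6, -0.0, -174.4]
wrist_force: [-0.2, -0.2, -1.1]
opening: 0.0
grasp_force: 0.0
```

```bash
python3 - <<'E'
from h import *
o=get_obs();im=camera("wrist");s=camera("scene")
a=im[:,:,::-1];b=s[140:280,190:330,::-1]
cv2.imwrite("pics/w4.png",np.hstack([cv2.resize(a,(430,322)),cv2.resize(b,(322,322),interpolation=2)]))
print(proj("scene",o['ee_pos']))
E
```

```text
[268.4826299  229.82005728]
```

View pics/w4.png

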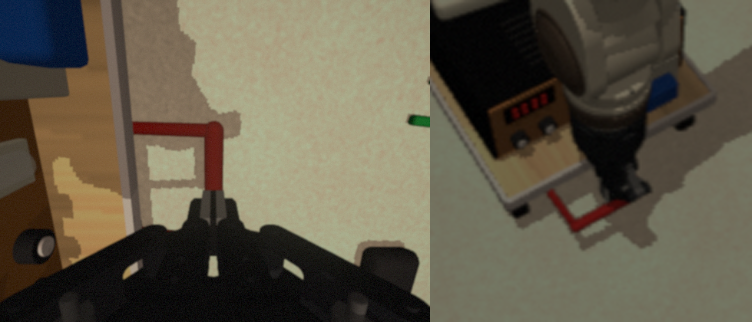

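The fingertips are squarely over the bar in the wrist view, with its far end at about (215,128), but there is no contact force yet. I'll go on down in small steps.

Call:
servo_tool(
  moves=[
    [0, 0, -0.1, 0],
    [0, 0, -0.2, 0],
    [0, 0, -0.3, 0],
    [0, 0, -0.3, 0],
    [0, 0, -0.3, 0],
  ],
)

```text
time: 9.65
ee_pos: [0.5751, 0.0661, 0.0825]
tcp_rot: [-179.6, -0.0, -174.4]
wrist_force: [-0.5, 0.0, -0.2]
opening: 0.0002
grasp_force: 0.0
```

```bash
python3 - <<'E'
from h import *
def tri(a,b):
    (o1,d1),(o2,d2)=a,b
    s=np.linalg.lstsq(np.c_[d1,-d2],o2-o1,rcond=None)[0];p,q=o1+s[0]*d1,o2+s[1]*d2
    return ((p+q)/2).round(4),np.linalg.norm(p-q).round(4)
o,im,f=wrist();s=camera("scene")
def far(img,lo,hi,n):
    r,_=masks(img);m=np.zeros_like(r);m[lo[1]:hi[1],lo[0]:hi[0]]=r[lo[1]:hi[1],lo[0]:hi[0]];return m
w=far(im,(160,130),(310,260),0);rr,cc=np.where(w);print("wrist",rr.min(),cc.max())
col=np.where(w[200:240].any(0))[0];uc=(col[col>250].min()+col.max())/2
uw=(uc,rr.min()+10)
s0=cv2.imread("pics/scene0.png")[:,:,::-1].copy()
for nm,i in(("now",s),("init",s0)):
    m=far(i,(235,200),(290,250),0);rr,cc=np.where(m);k=rr.argmax();print(nm,"lowest",rr.max(),cc[rr==rr.max()],"right",cc.max(),rr[cc==cc.max()])
o1=f(uw,0.0);o2=f(uw,.1)
k=(250.5,237.5)
print(uw,tri((o2,o1-o2),ray("scene",k)))
print("top/scene init",tri(ray("top",(279.5,187)),ray("scene",k)))
print(o['wrist_force'],o['joint_efforts'])
E
```

```text
wrist 160 289
now lowest 239 [252 253 254] right 269 [230]
init lowest 239 [252 253 254] right 283 [221 222 223]
(np.float64(277.5), np.int64(170)) (array([ 0.5799,  0.0418, -0.0066]), np.float64(0.0759))
top/scene init (array([0.6229, 0.0653, 0.0802]), np.float64(0.0067))
[ 0.3490109  -0.39548017 -0.52402419] [ 3.21307816e-04 -5.59819973e+01  4.68645751e+01 -2.61446665e-03
 -2.54104432e-02 -6.11254040e-05]
```

The scene view shows the bar hasn't moved yet, so it started a little lower than its up stop. Stepping on.

Call:
servo_tool(
  moves=[
    [0, 0, -0.1, 0],
    [0, 0, -0.2, 0],
    [0, 0, -0.2, 0],
  ],
)

```text
time: 10.05
ee_pos: [0.5751, 0.0661, 0.0804]
tcp_rot: [-179.6, -0.0, -174.4]
wrist_force: [-0.2, 0.3, -0.6]
opening: 0.0001
grasp_force: 0.0
```

Call:
servo_tool(
  moves=[
    [0, 0, -0.1, 0],
    [0, 0, -0.1, 0],
    [0, 0, -0.1, 0],
  ],
)

```text
time: 10.3
ee_pos: [0.5752, 0.0661, 0.0795]
tcp_rot: [-179.6, -0.0, -174.4]
wrist_force: [-0.3, 0.6, 0.4]
opening: -0.0002
grasp_force: 0.0
```

```bash
python3 - <<'E'
from h import *
c=get_calibration("wrist")
def R(p,e,uv):
    T=np.eye(4);T[:3,:3]=Ro.from_euler('xyz',e,degrees=True).as_matrix();T[:3,3]=p;A=T@c['tool_from_camera']
    return A[:3,3],A[:3,:3]@np.array([(uv[0]-c['cx'])/c['fx'],(uv[1]-c['cy'])/c['fy'],1])
def tri(a,b):
    (o1,d1),(o2,d2)=a,b
    s=np.linalg.lstsq(np.c_[d1,-d2],o2-o1,rcond=None)[0];p,q=o1+s[0]*d1,o2+s[1]*d2
    return ((p+q)/2).round(4),np.linalg.norm(p-q).round(4)
i3=cv2.imread("pics/w3.png")[:,:,::-1].copy();m,_=masks(i3);m[:,:250]=0;m[:,340:]=0;rr,cc=np.where(m)
print(rr.min(),cc.min())
a=R([.57241,.05965,.3323],[-179.79,.05,5.877],(276,129-.5))
b=R([.57521,.06112,.09171],[-179.553,-.007,5.88],(268,rr.min()-.5))
k=(251.5,238.5)
print("w1w3",tri(a,b));print("w3 scene",tri(b,ray("scene",(251,237))));print("w1 scene",tri(a,ray("scene",(251,237))))
for z in(.088,.075,.06):
  p=np.array([.6215,.0705,z]);print(z,proj("scene",p),proj("top",p))
E
```

```text
150 258
w1w3 (array([0.6283, 0.0703, 0.1003]), np.float64(0.0036))
w3 scene (array([0.6279, 0.0721, 0.0994]), np.float64(0.0016))
w1 scene (array([0.6267, 0.0687, 0.093 ]), np.float64(0.0014))
0.088 [252.9655102  237.71106004] [278.46745244 186.14269586]
0.075 [253.22442881 240.06839936] [278.56907618 186.910813  ]
0.06 [253.51663188 242.728779  ] [278.68403177 187.77969819]
```

```bash
python3 - <<'E'
from h import *
o,im,f=wrist();s=camera("scene");r,_=masks(im)
m=np.zeros_like(r);m[130:260,160:310]=r[130:260,160:310];rr,cc=np.where(m);print("minrow",rr.min(),o['ee_pos'])
for y in(200,220,235):
    c=np.where(m[y,255:])[0]+255;print(y,c.min(),c.max())
s0=cv2.imread("pics/scene0.png")[:,:,::-1]
for i in(s0,s):
  h=cv2.cvtColor(i.copy(),cv2.COLOR_RGB2HSV);q=((h[...,0]<8)|(h[...,0]>172))&(h[...,1]>130)
  rr,cc=np.where(q[205:260,225:265]);print("scene",rr.max()+205,rr.min()+205,cc.min()+225,len(rr))
a=im[130:290,160:400,::-1];b=s[190:260,215:315,::-1];c=s0[190:260,215:315,::-1]
cv2.imwrite("pics/w5.png",np.hstack([cv2.resize(a,(450,300)),np.vstack([cv2.resize(x,(214,150),interpolation=2) for x in(c,b)])]))
E
```

```text
minrow 161 [0.57515423 0.06614773 0.07957001]
200 267 288
220 267 288
235 268 288
scene 240 222 241 131
scene 240 222 241 131
```

View pics/w5.png

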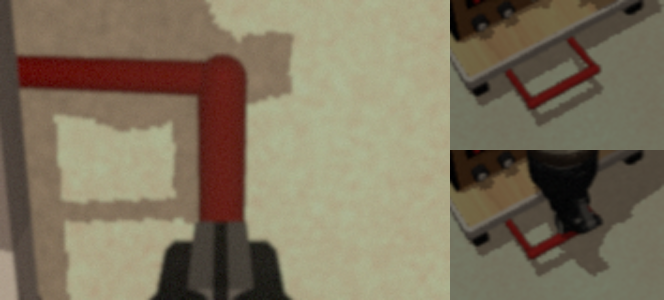

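In the scene crops (before and now) the bar looks identical, so it really hasn't moved. The fingers are above it in line. I continue in small steps.

Call:
servo_tool(
  moves=[
    [0, 0, -0.1, 0],
    [0, 0, -0.1, 0],
    [0, 0, -0.1, 0],
  ],
)

```text
time: 10.7
ee_pos: [0.5751, 0.0661, 0.0785]
tcp_rot: [-179.6, -0.0, -174.4]
wrist_force: [0.0, 0.2, -0.3]
opening: -0.0
grasp_force: 0.0
```

Call:
servo_tool(
  moves=[
    [0, 0, -0.1, 0],
    [0, 0, -0.1, 0],
    [0, 0, -0.1, 0],
  ],
)

```text
time: 10.95
ee_pos: [0.5751, 0.0661, 0.0775]
tcp_rot: [-179.6, -0.0, -174.4]
wrist_force: [-0.0, 0.5, -0.1]
opening: -0.0002
grasp_force: 0.0
```

Call:
servo_tool(
  moves=[
    [0, 0, -0.1, 0],
    [0, 0, -0.1, 0],
    [0, 0, -0.1, 0],
  ],
)

```text
time: 11.2
ee_pos: [0.5751, 0.0661, 0.0765]
tcp_rot: [-179.6, -0.0, -174.4]
wrist_force: [-0.1, -0.5, 0.1]
opening: 0.0001
grasp_force: 0.0
```

Call:
servo_tool(
  moves=[
    [0, 0, -0.1, 0],
    [0, 0, -0.1, 0],
    [0, 0, -0.1, 0],
  ],
)

```text
time: 11.45
ee_pos: [0.5751, 0.0661, 0.0755]
tcp_rot: [-179.6, -0.0, -174.4]
wrist_force: [-0.3, 0.3, -0.1]
opening: 0.0001
grasp_force: 0.0
```

```bash
python3 - <<'E'
from h import *
o,im,f=wrist();r,_=masks(im)
m=np.zeros_like(r);m[130:260,160:310]=r[130:260,160:310];rr,cc=np.where(m);print("minrow",rr.min(),o['ee_pos'],o['wrist_force'])
for y in(200,220,235):
    c=np.where(m[y,255:])[0]+255;print(y,c.min(),c.max())
g=im[215,255:300].astype(int);print(g[:,0].tolist());print(g[:,1].tolist())
w3=cv2.imread("pics/w3.png")[:,:,::-1][215,245:300].astype(int);print(w3[:,0].tolist());print(w3[:,1].tolist())
E
```

```text
minrow 161 [0.57515245 0.0661275  0.07554177] [-0.17307658 -0.55885916 -0.84284608]
200 266 289
220 268 289
235 267 288
[127, 126, 131, 129, 127, 125, 128, 129, 130, 119, 97, 82, 83, 84, 85, 87, 90, 97, 93, 100, 96, 103, 100, 101, 100, 98, 101, 96, 99, 99, 96, 97, 90, 89, 86, 102, 133, 161, 172, 173, 170, 171, 175, 170, 173]
[109, 110, 113, 111, 111, 109, 109, 110, 112, 99, 69, 40, 30, 23, 28, 27, 27, 31, 25, 31, 28, 35, 32, 28, 33, 29, 38, 23, 32, 35, 31, 37, 29, 28, 36, 72, 123, 162, 174, 175, 168, 170, 170, 167, 175]
[166, 162, 163, 164, 165, 161, 166, 162, 163, 162, 157, 144, 121, 114, 117, 127, 132, 132, 135, 139, 142, 145, 147, 140, 140, 135, 130, 130, 127, 121, 120, 111, 103, 94, 89, 106, 127, 129, 124, 129, 125, 123, 119, 124, 119, 120, 120, 122, 125, 125, 123, 130, 135, 141, 144]
[166, 163, 164, 162, 163, 160, 161, 159, 162, 161, 154, 133, 87, 45, 32, 34, 38, 32, 36, 34, 29, 37, 39, 35, 32, 32, 27, 30, 30, 27, 33, 31, 27, 27, 48, 84, 111, 112, 107, 110, 108, 106, 105, 105, 103, 105, 102, 104, 109, 108, 106, 112, 123, 131, 136]
```

Call:
servo_tool(
  moves=[
    [0, 0, -0.1, 0],
    [0, 0, -0.2, 0],
    [0, 0, -0.2, 0],
  ],
)

```text
time: 11.8
ee_pos: [0.5751, 0.0661, 0.0733]
tcp_rot: [-179.6, -0.0, -174.4]
wrist_force: [-0.1, 0.7, -0.1]
opening: -0.0
grasp_force: 0.0
```

Call:
servo_tool(
  moves=[
    [0, 0, -0.1, 0],
    [0, 0, -0.2, 0],
    [0, 0, -0.2, 0],
  ],
)

```text
time: 12.05
ee_pos: [0.5751, 0.0661, 0.0713]
tcp_rot: [-179.6, -0.0, -174.4]
wrist_force: [-0.2, -0.3, -0.1]
opening: -0.0005
grasp_force: 0.0
```

```bash
python3 - <<'E'
from h import *
o,im,f=wrist();s=camera("scene");t=camera("top");print(o['ee_pos'],o['q'],o['wrist_force'])
print(proj("scene",o['ee_pos']),proj("top",o['ee_pos']))
a=im[150:290,190:370,::-1];b=s[190:260,215:315,::-1];c=t[170:240,250:350,::-1]
cv2.imwrite("pics/w6.png",np.vstack([np.hstack([cv2.resize(x,(390,273),interpolation=2) for x in(b,c)]),cv2.resize(a,(780,300))]))
E
```

```text
[0.57510659 0.06611632 0.07144116] [ 6.79996503  8.35376538 -0.72458865 80.93940343 -0.44626553  1.18257127] [ 0.29683687  0.03226387 -0.02465831]
[268.56523012 232.38227372] [279.85617049 200.35206494]
```

View pics/w6.png

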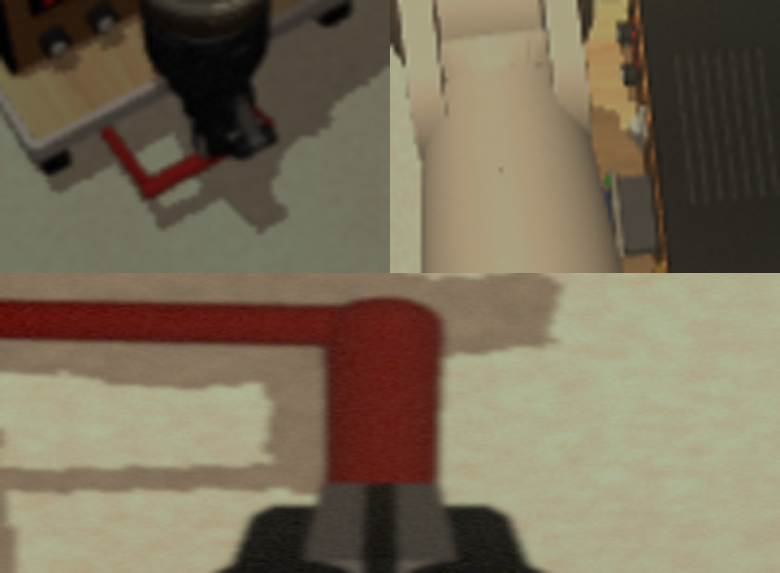

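The scene crop shows the gripper over the bar and the bar still in place. In both views the fingertips look a little short of the stated TCP, so I continue down.

Call:
servo_tool(
  moves=[
    [0, 0, -0.1, 0],
    [0, 0, -0.2, 0],
    [0, 0, -0.2, 0],
  ],
)

```text
time: 12.5
ee_pos: [0.5751, 0.0661, 0.0693]
tcp_rot: [-179.6, -0.0, -174.4]
wrist_force: [0.4, -0.2, 0.4]
opening: 0.0002
grasp_force: 0.0
```

Call:
servo_tool(
  moves=[
    [0, 0, -0.1, 0],
    [0, 0, -0.2, 0],
    [0, 0, -0.2, 0],
  ],
)

```text
time: 12.75
ee_pos: [0.5751, 0.0661, 0.0673]
tcp_rot: [-179.6, -0.0, -174.4]
wrist_force: [-0.4, 0.1, -1.2]
opening: -0.0
grasp_force: 0.0
```

Call:
servo_tool(
  moves=[
    [0, 0, -0.1, 0],
    [0, 0, -0.2, 0],
    [0, 0, -0.2, 0],
  ],
)

```text
time: 13.0
ee_pos: [0.5751, 0.0661, 0.0653]
tcp_rot: [-179.6, -0.0, -174.4]
wrist_force: [-0.7, 0.3, 0.4]
opening: 0.0004
grasp_force: 0.0
```

Call:
servo_tool(
  moves=[
    [0, 0, -0.1, 0],
    [0, 0, -0.2, 0],
    [0, 0, -0.2, 0],
  ],
)

```text
time: 13.25
ee_pos: [0.5752, 0.0664, 0.064]
tcp_rot: [-179.6, 0.0, -174.4]
wrist_force: [-1.9, 1.7, 4.6]
opening: 0.0001
grasp_force: 2.0
```

Call:
servo_tool(
  moves=[
    [0, 0, -0.1, 0],
    [0, 0, -0.2, 0],
    [0, 0, -0.2, 0],
  ],
)

```text
time: 13.5
ee_pos: [0.5752, 0.0668, 0.0621]
tcp_rot: [-179.6, 0.0, -174.4]
wrist_force: [-2.0, 3.0, 4.7]
opening: 0.0002
grasp_force: 2.4
```

```bash
cat > chk.py <<'E'
from h import *
s0=cv2.imread("pics/scene0.png")[:,:,::-1].copy()
o,im,f=wrist();s=camera("scene")
def low(i):
    h=cv2.cvtColor(i,cv2.COLOR_RGB2HSV);q=((h[...,0]<8)|(h[...,0]>172))&(h[...,1]>130)
    rr,cc=np.where(q[205:260,225:262]);return rr.mean()+205,rr.max()+205,len(rr)
print("scene bar",low(s0),low(s))
r,_=masks(im);c=np.where(r[:,275:280].any(1))[0];c=c[c>120];g=im[200:225].astype(int).mean(0)[:,1]
x=np.arange(255,300);L=np.interp(-70,-g[255:275],x[:20]) if 0 else 255+np.argmax(g[255:280]<70);Rr=299-np.argmax(g[255:300][::-1]<95)
print("wrist rows",c.min(),c.max(),"width",Rr-L+1,L,Rr,o['ee_pos'],o['wrist_force'])
E
python3 chk.py
```

```text
scene bar (np.float64(232.47413793103448), np.int64(240), 116) (np.float64(232.92105263157896), np.int64(241), 114)
wrist rows 164 348 width 28 264 291 [0.57518301 0.06673324 0.06205758] [-1.91193724  2.81719253  5.47293522]
```

Contact at TCP z ≈ 0.064, and the bar now yields at about 5 N. I follow its arc down, staying above the earliest possible bite.

Call:
servo_tool(
  moves=[
    [0, 0.06, 0, 0],
    [0, 0.08, -0.1, 0],
    [0, 0.1, -0.2, 0],
    [0, 0.12, -0.3, 0],
    [0, 0.13, -0.4, 0],
    [0, 0.14, -0.5, 0],
    [0, 0.14, -0.5, 0],
  ],
)

```text
time: 14.23
ee_pos: [0.5751, 0.0678, 0.0568]
tcp_rot: [-179.6, 0.0, -174.4]
wrist_force: [-1.9, 2.2, 5.2]
opening: -0.0001
grasp_force: 2.2
```

Call:
servo_tool(
  moves=[
    [0, 0.01, -0.1, 0],
    [0, 0.02, -0.2, 0],
    [0, 0.03, -0.3, 0],
    [0, 0.04, -0.4, 0],
    [0, 0.04, -0.5, 0],
    [0, 0.04, -0.5, 0],
  ],
)

```text
time: 14.73
ee_pos: [0.5751, 0.0684, 0.0517]
tcp_rot: [-179.6, 0.0, -174.4]
wrist_force: [-0.9, 2.4, 4.2]
opening: -0.0
grasp_force: 2.2
```

Call:
servo_tool(
  moves=[
    [0, 0.04, -0.13, 0],
    [0, 0.04, -0.13, 0],
  ],
)

```text
time: 14.9
ee_pos: [0.5751, 0.0685, 0.0504]
tcp_rot: [-179.6, 0.0, -174.4]
wrist_force: [-2.1, 2.8, 4.5]
opening: 0.0001
grasp_force: 2.3
```

Call:
servo_tool(
  moves=[
    [0, 0.02, -0.15, 0],
    [0, 0.02, -0.15, 0],
  ],
)

```text
time: 15.07
ee_pos: [0.5751, 0.0687, 0.0488]
tcp_rot: [-179.6, -0.0, -174.4]
wrist_force: [-2.7, 2.9, 4.3]
opening: 0.0001
grasp_force: 2.2
```

Call:
servo_tool(
  moves=[
    [0, 0.01, -0.13, 0],
    [0, 0.01, -0.13, 0],
  ],
)

```text
time: 15.23
ee_pos: [0.5751, 0.0688, 0.0475]
tcp_rot: [-179.6, -0.0, -174.4]
wrist_force: [-3.2, 2.6, 4.5]
opening: -0.0
grasp_force: 2.3
```

Call:
servo_tool(
  moves=[
    [0, 0.01, -0.13, 0],
    [0, 0.01, -0.13, 0],
  ],
)

```text
time: 15.4
ee_pos: [0.5751, 0.0689, 0.0462]
tcp_rot: [-179.6, -0.0, -174.4]
wrist_force: [-2.8, 2.6, 4.8]
opening: 0.0
grasp_force: 2.3
```

Call:
servo_tool(
  moves=[
    [0, 0.01, -0.13, 0],
    [0, 0.01, -0.13, 0],
  ],
)

```text
time: 15.57
ee_pos: [0.5751, 0.0689, 0.0449]
tcp_rot: [-179.6, -0.0, -174.4]
wrist_force: [-2.2, 3.4, 4.0]
opening: -0.0001
grasp_force: 2.2
```

```bash
cat > dol.py <<'E'
from h import *
def g(i,b):
    y0,y1,x0,x1=b;return np.float32(cv2.cvtColor(i,cv2.COLOR_RGB2GRAY)[y0:y1,x0:x1])
def moved(box=(100,165,172,240),n="scene"):
    a=cv2.imread(f"pics/{n}0.png")[:,:,::-1].copy();b=camera(n)
    A=g(a,box);B=g(b,(box[0]-4,box[1]+4,box[2]-4,box[3]+4))
    r=cv2.matchTemplate(B,A,cv2.TM_CCOEFF_NORMED);_,v,_,p=cv2.minMaxLoc(r)
    w=np.eye(2,3,dtype=np.float32);w[0,2],w[1,2]=p
    try:_,w=cv2.findTransformECC(A,B,w,cv2.MOTION_TRANSLATION)
    except cv2.error as e:print("ecc")
    return v,w[:,2]-4
if __name__=="__main__":
    print("dolly shift px scene",moved());p=np.array([.55,-.15,.206]);print("10mm along -y px",proj("scene",p+[.00095,-.00995,0])-proj("scene",p))
E
python3 dol.py
```

```text
dolly shift px scene (0.9529656767845154, array([-0.1685574 , -0.02582669], dtype=float32))
10mm along -y px [-1.86822521 -2.4514972 ]
```

Call:
servo_tool(
  moves=[
    [0, 0, -0.13, 0],
    [0, 0, -0.13, 0],
  ],
)

```text
time: 15.78
ee_pos: [0.5752, 0.0689, 0.0436]
tcp_rot: [-179.6, 0.0, -174.4]
wrist_force: [-2.3, 2.7, 4.2]
opening: -0.0005
grasp_force: 2.2
```

Call:
servo_tool(
  moves=[
    [0, 0, -0.13, 0],
    [0, 0, -0.13, 0],
  ],
)

```text
time: 15.95
ee_pos: [0.5752, 0.0689, 0.0423]
tcp_rot: [-179.6, 0.0, -174.4]
wrist_force: [-2.1, 3.8, 4.9]
opening: 0.0001
grasp_force: 2.2
```

Call:
servo_tool(
  moves=[
    [0, 0, -0.13, 0],
    [0, 0, -0.13, 0],
  ],
)

```text
time: 16.12
ee_pos: [0.5753, 0.0689, 0.041]
tcp_rot: [-179.6, 0.0, -174.4]
wrist_force: [-0.9, 1.9, 3.4]
opening: 0.0003
grasp_force: 2.2
```

Call:
servo_tool(
  moves=[
    [0, 0, -0.13, 0],
    [0, 0, -0.13, 0],
  ],
)

```text
time: 16.28
ee_pos: [0.5753, 0.0689, 0.0397]
tcp_rot: [-179.6, 0.0, -174.4]
wrist_force: [-1.9, 2.5, 5.1]
opening: 0.0
grasp_force: 2.2
```

Call:
servo_tool(
  moves=[
    [0, 0, -0.13, 0],
    [0, 0, -0.13, 0],
  ],
)

```text
time: 16.45
ee_pos: [0.5753, 0.0689, 0.0384]
tcp_rot: [-179.6, 0.0, -174.4]
wrist_force: [-1.6, 3.4, 4.0]
opening: -0.0002
grasp_force: 2.1
```

Call:
servo_tool(
  moves=[
    [0, 0, -0.13, 0],
    [0, 0, -0.13, 0],
  ],
)

```text
time: 16.62
ee_pos: [0.5753, 0.0689, 0.0371]
tcp_rot: [-179.6, 0.0, -174.4]
wrist_force: [-0.4, 2.3, 4.0]
opening: -0.0001
grasp_force: 2.1
```

Call:
servo_tool(
  moves=[
    [0, -0.01, -0.13, 0],
    [0, -0.01, -0.13, 0],
  ],
)

```text
time: 16.78
ee_pos: [0.5753, 0.0688, 0.0358]
tcp_rot: [-179.6, 0.0, -174.4]
wrist_force: [-1.0, 3.7, 4.3]
opening: 0.0
grasp_force: 2.1
```

Call:
servo_tool(
  moves=[
    [0, -0.01, -0.13, 0],
    [0, -0.01, -0.13, 0],
  ],
)

```text
time: 16.95
ee_pos: [0.5753, 0.0687, 0.0345]
tcp_rot: [-179.6, 0.0, -174.4]
wrist_force: [-0.5, 3.1, 4.7]
opening: -0.0003
grasp_force: 2.1
```

Call:
servo_tool(
  moves=[
    [0, -0.01, -0.13, 0],
    [0, -0.01, -0.13, 0],
  ],
)

```text
time: 17.12
ee_pos: [0.5753, 0.0685, 0.0331]
tcp_rot: [-179.6, 0.0, -174.4]
wrist_force: [-0.5, 2.4, 4.4]
opening: -0.0002
grasp_force: 2.1
```

Call:
servo_tool(
  moves=[
    [0, -0.01, -0.14, 0],
    [0, -0.01, -0.14, 0],
  ],
)

```text
time: 17.28
ee_pos: [0.5753, 0.0684, 0.0317]
tcp_rot: [-179.6, 0.0, -174.4]
wrist_force: [-0.8, 1.9, 4.5]
opening: -0.0002
grasp_force: 2.1
```

Call:
servo_tool(
  moves=[
    [0, -0.01, -0.14, 0],
    [0, -0.01, -0.14, 0],
  ],
)

```text
time: 17.45
ee_pos: [0.5753, 0.0683, 0.0304]
tcp_rot: [-179.6, 0.0, -174.4]
wrist_force: [-0.1, 4.1, 4.0]
opening: 0.0
grasp_force: 2.0
```

Call:
servo_tool(
  moves=[
    [0, -0.02, -0.14, 0],
    [0, -0.02, -0.14, 0],
  ],
)

```text
time: 17.62
ee_pos: [0.5753, 0.0681, 0.029]
tcp_rot: [-179.6, 0.0, -174.4]
wrist_force: [-0.3, 3.4, 3.7]
opening: -0.0004
grasp_force: 1.9
```

```bash
python3 chk.py; python3 dol.py
```

```text
scene bar (np.float64(232.47413793103448), np.int64(240), 116) (np.float64(236.6611570247934), np.int64(246), 121)
wrist rows 164 347 width 28 262 289 [0.575305   0.06802894 0.02897308] [1.16907692 2.45964124 3.54077876]
dolly shift px scene (0.9591920375823975, array([-0.17417455, -0.13264203], dtype=float32))
10mm along -y px [-1.86822521 -2.4514972 ]
```

Call:
servo_tool(
  moves=[
    [0, -0.02, -0.13, 0],
    [0, -0.02, -0.13, 0],
  ],
)

```text
time: 17.98
ee_pos: [0.5753, 0.0679, 0.0276]
tcp_rot: [-179.6, 0.0, -174.4]
wrist_force: [1.3, 3.8, 4.8]
opening: 0.0002
grasp_force: 2.1
```

Call:
servo_tool(
  moves=[
    [0, -0.03, -0.13, 0],
    [0, -0.03, -0.13, 0],
  ],
)

```text
time: 18.15
ee_pos: [0.5753, 0.0677, 0.0263]
tcp_rot: [-179.6, 0.0, -174.4]
wrist_force: [0.5, 3.0, 4.5]
opening: 0.0001
grasp_force: 2.0
```

Call:
servo_tool(
  moves=[
    [0, -0.03, -0.13, 0],
    [0, -0.03, -0.13, 0],
  ],
)

```text
time: 18.32
ee_pos: [0.5753, 0.0673, 0.025]
tcp_rot: [-179.6, 0.0, -174.4]
wrist_force: [0.9, 2.5, 4.0]
opening: 0.0002
grasp_force: 2.0
```

Call:
servo_tool(
  moves=[
    [0, -0.03, -0.13, 0],
    [0, -0.03, -0.13, 0],
  ],
)

```text
time: 18.48
ee_pos: [0.5753, 0.067, 0.0237]
tcp_rot: [-179.6, 0.0, -174.4]
wrist_force: [0.2, 3.1, 4.3]
opening: -0.0005
grasp_force: 2.0
```

Call:
servo_tool(
  moves=[
    [0, -0.04, -0.15, 0],
    [0, -0.04, -0.15, 0],
  ],
)

```text
time: 18.65
ee_pos: [0.5752, 0.0666, 0.0221]
tcp_rot: [-179.5, -0.0, -174.4]
wrist_force: [0.9, 2.0, 3.6]
opening: 0.0
grasp_force: 1.9
```

Call:
servo_tool(
  moves=[
    [0, -0.04, -0.15, 0],
    [0, -0.04, -0.15, 0],
  ],
)

```text
time: 18.82
ee_pos: [0.5752, 0.0662, 0.0206]
tcp_rot: [-179.5, 0.0, -174.4]
wrist_force: [0.7, 3.0, 3.4]
opening: 0.0
grasp_force: 1.9
```

Call:
servo_tool(
  moves=[
    [0, -0.04, -0.15, 0],
    [0, -0.04, -0.15, 0],
  ],
)

```text
time: 18.98
ee_pos: [0.5752, 0.0658, 0.0191]
tcp_rot: [-179.6, 0.0, -174.4]
wrist_force: [1.4, 3.1, 3.8]
opening: 0.0001
grasp_force: 1.9
```

Call:
servo_tool(
  moves=[
    [0, -0.04, -0.15, 0],
    [0, -0.04, -0.15, 0],
  ],
)

```text
time: 19.15
ee_pos: [0.5751, 0.0653, 0.0175]
tcp_rot: [-179.5, -0.0, -174.4]
wrist_force: [1.6, 3.7, 3.1]
opening: -0.0001
grasp_force: 1.9
```

Call:
servo_tool(
  moves=[
    [0, -0.04, -0.15, 0],
    [0, -0.04, -0.15, 0],
  ],
)

```text
time: 19.32
ee_pos: [0.5751, 0.065, 0.016]
tcp_rot: [-179.6, -0.0, -174.4]
wrist_force: [2.2, 3.0, 4.0]
opening: -0.0001
grasp_force: 1.9
```

Call:
servo_tool(
  moves=[
    [0, -0.04, -0.15, 0],
    [0, -0.04, -0.15, 0],
  ],
)

```text
time: 19.48
ee_pos: [0.5752, 0.0647, 0.0148]
tcp_rot: [-179.6, 0.0, -174.4]
wrist_force: [1.1, 4.6, 5.8]
opening: -0.0003
grasp_force: 2.5
```

Call:
servo_tool(
  moves=[
    [0, -0.02, -0.07, 0],
    [0, -0.02, -0.07, 0],
    [0, -0.02, -0.07, 0],
  ],
)

```text
time: 19.73
ee_pos: [0.5752, 0.0646, 0.0145]
tcp_rot: [-179.6, 0.0, -174.4]
wrist_force: [-0.5, 4.3, 7.4]
opening: -0.0001
grasp_force: 3.9
```

Call:
servo_tool(
  moves=[
    [0, -0.02, -0.08, 0],
    [0, -0.04, -0.15, 0],
    [0, -0.04, -0.15, 0],
    [0, -0.04, -0.15, 0],
  ],
)

```text
time: 20.07
ee_pos: [0.5753, 0.0645, 0.0137]
tcp_rot: [-179.6, 0.1, -174.4]
wrist_force: [-2.1, 5.6, 12.1]
opening: -0.0003
grasp_force: 6.4
```

Call:
servo_tool(
  moves=[
    [0, -0.02, -0.07, 0],
    [0, -0.04, -0.14, 0],
    [0, -0.06, -0.2, 0],
    [0, -0.06, -0.2, 0],
    [0, -0.06, -0.2, 0],
  ],
)

```text
time: 20.48
ee_pos: [0.5755, 0.0644, 0.0128]
tcp_rot: [-179.7, 0.1, -174.3]
wrist_force: [-6.0, 7.3, 20.5]
opening: 0.0001
grasp_force: 10.3
```

Call:
servo_tool(
  moves=[
    [0, 0, -0.05, 0],
    [0, 0, -0.05, 0],
    [0, 0, -0.05, 0],
  ],
)

```text
time: 20.73
ee_pos: [0.5755, 0.0644, 0.0125]
tcp_rot: [-179.7, 0.1, -174.3]
wrist_force: [-6.8, 7.1, 23.5]
opening: -0.0
grasp_force: 11.4
```

```bash
python3 - <<'E'
from h import *
F=[]
for i in range(6):
    F.append(get_obs()['wrist_force']);camera("wrist")
print(np.mean(F,0),get_obs()['ee_pos'])
E
python3 dol.py
```

```text
[-6.8545068   7.40179404 22.87042518] [0.57548778 0.06438329 0.01254706]
dolly shift px scene (0.9594261646270752, array([-0.24268627, -0.21603155], dtype=float32))
10mm along -y px [-1.86822521 -2.4514972 ]
```

The brake reached 23-24 N and the bar yielded about 1.2 mm under load. Next I lift off and go to the front of the module.

Call:
servo_tool(
  moves=[
    [0, 0, 0.5, 0],
    [0, 0, 2, 0],
    [0, 0, 5, 0],
    [0, 0, 8, 0],
    [0, 0, 11, 0],
    [-1, 0, 12.2, 0],
    [-4, 0, 12.2, 0],
    [-7, 0, 12.2, 0],
    [-10, -0.4, 12.2, 0],
    [-10, -1.4, 12.2, 0],
    [-10, -2.2, 12.2, 0],
    [-10, -2.2, 12.2, 0],
    [-10, -2.2, 12.2, 0],
    [-10, -2.2, 12.2, 0],
    [-10, -2.2, 12.2, 0],
  ],
)

```text
time: 22.33
ee_pos: [0.4755, 0.0415, 0.1316]
tcp_rot: [-179.6, -0.0, -174.4]
wrist_force: [-0.3, -0.4, -0.7]
opening: 0.0
grasp_force: 0.0
```

```bash
python3 - <<'E'
from h import *
from dol import moved
o,im,f=wrist();s=camera("scene");print(o['ee_pos'],o['tcp_rot'],o['wrist_force'],moved())
_,b=masks(im);N,l,st,c=cv2.connectedComponentsWithStats(b);print([x.tolist() for x in st[1:] if x[4]>60])
h=cv2.cvtColor(s,cv2.COLOR_RGB2HSV);q=((h[...,0]<8)|(h[...,0]>172))&(h[...,1]>130)
rr,cc=np.where(q[205:262,225:290]);print("bar scene rows",rr.min()+205,rr.max()+205)
cv2.imwrite("pics/f.png",np.hstack([cv2.resize(s[140:265,215:340,::-1],(400,400),interpolation=2),cv2.resize(im[:,:,::-1],(400,400))]))
E
```

```text
[0.4754927  0.0415984  0.13167914] [-1.79553692e+02 -4.26640360e-02 -1.74377728e+02] [ 0.22576381 -0.74962987 -0.33514717] (0.9955108165740967, array([-0.16749907, -0.29584074], dtype=float32))
[[144, 209, 59, 100, 4736]]
bar scene rows 209 248
```

View pics/f.png

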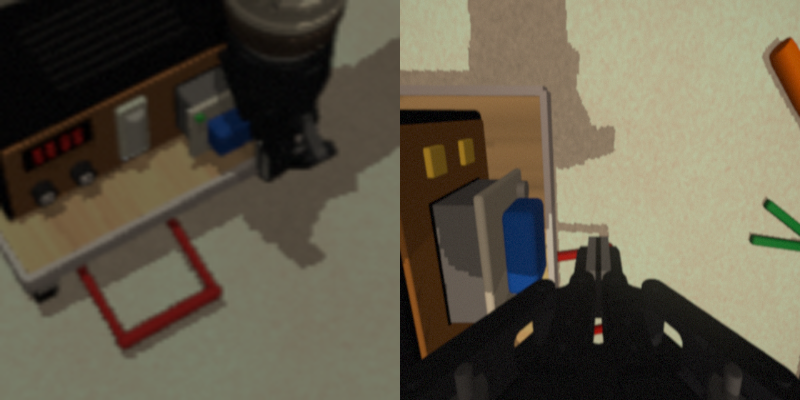

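The brake bar stays down, and the blue block lies in line with the fingers with its front face about 30 mm away. I part-open the fingers so the gripper's body stays clear of the analyser, lower a little, and approach.

Call:
servo_tool(
  moves=[
    [0, 1, 0, 0],
    [0, 2, 0, 0],
    [0, 2, -0.8, 0],
    [0, 2, -1.6, 0],
    [0, 2, -1.6, 0],
    [0, 1.5, -1.6, 0],
    [0, 1, -1.6, 0],
    [0.05, 0.6, -1.6, 0],
    [0.05, 0.3, -1.6, 0],
    [0.05, 0.3, -1.6, 0],
  ],
  claw=0.45,
  force=60,
)

```text
time: 23.37
ee_pos: [0.4758, 0.0436, 0.1164]
tcp_rot: [-179.5, 0.0, -174.4]
wrist_force: [0.1, 0.4, -0.4]
opening: 0.0467
grasp_force: 0.0
```

Call:
servo_tool(
  moves=[
    [0.02, -0.2, 0, 0],
    [0.04, -0.4, 0, 0],
    [0.06, -0.6, 0, 0],
    [0.08, -0.8, 0, 0],
    [0.1, -1, 0, 0],
    [0.1, -1, 0, 0],
    [0.1, -1, 0, 0],
  ],
)

```text
time: 23.95
ee_pos: [0.4766, 0.0352, 0.1162]
tcp_rot: [-179.7, 0.0, -174.3]
wrist_force: [-1.7, 4.9, 0.8]
opening: 0.0469
grasp_force: 2.6
```

Call:
servo_tool(
  moves=[
    [0.02, -0.2, 0, 0],
    [0.04, -0.4, 0, 0],
    [0.06, -0.6, 0, 0],
    [0.08, -0.8, 0, 0],
    [0.1, -1, 0, 0],
    [0.12, -1.2, 0, 0],
    [0.14, -1.4, 0, 0],
    [0.14, -1.4, 0, 0],
  ],
)

```text
time: 24.62
ee_pos: [0.4779, 0.0213, 0.1162]
tcp_rot: [-179.7, 0.0, -174.3]
wrist_force: [-2.2, 5.6, 1.5]
opening: 0.0468
grasp_force: 3.1
```

```bash
python3 dol.py
```

```text
dolly shift px scene (0.9944646954536438, array([-0.24039793, -0.31983995], dtype=float32))
10mm along -y px [-1.86822521 -2.4514972 ]
```

Call:
servo_tool(
  moves=[
    [0.02, -0.2, 0, 0],
    [0.04, -0.4, 0, 0],
    [0.05, -0.55, 0, 0],
    [0.07, -0.7, 0, 0],
    [0.08, -0.8, 0, 0],
    [0.09, -0.9, 0, 0],
    [0.1, -1, 0, 0],
    [0.1, -1, 0, 0],
  ],
)

```text
time: 25.33
ee_pos: [0.4788, 0.0115, 0.1162]
tcp_rot: [-179.7, -0.0, -174.3]
wrist_force: [-2.2, 7.3, 2.4]
opening: 0.0472
grasp_force: 3.5
```

Call:
servo_tool(
  moves=[
    [0.01, -0.1, 0, 0],
    [0.02, -0.2, 0, 0],
    [0.03, -0.3, 0, 0],
    [0.03, -0.3, 0, 0],
    [0.03, -0.3, 0, 0],
  ],
)

```text
time: 25.75
ee_pos: [0.4791, 0.009, 0.1163]
tcp_rot: [-179.8, 0.0, -174.3]
wrist_force: [-2.4, 10.2, 2.2]
opening: 0.0473
grasp_force: 5.2
```

Call:
servo_tool(
  moves=[
    [0.01, -0.1, 0, 0],
    [0.02, -0.2, 0, 0],
    [0.02, -0.2, 0, 0],
    [0.02, -0.2, 0, 0],
  ],
)

```text
time: 26.08
ee_pos: [0.4791, 0.0086, 0.1165]
tcp_rot: [-179.9, 0.0, -174.2]
wrist_force: [-4.4, 19.7, 3.9]
opening: 0.0471
grasp_force: 10.0
```

```bash
python3 - <<'E'
from h import *
from dol import moved
print(moved(),get_obs()['wrist_force'],get_obs()['ee_pos'])
E
```

```text
(0.9892400503158569, array([-0.32825923, -0.4663887 ], dtype=float32)) [-4.64644146 20.43815676  4.32332776] [0.47909792 0.0085638  0.11648871]
```

The module is home: a hard stop at 20 N and the dolly hasn't moved. I retreat and go back over the bar.

Call:
servo_tool(
  moves=[
    [0, 0.3, 0, 0],
    [0, 1, 0, 0],
    [0, 3, 0, 0],
    [0, 5.5, 0, 0],
    [2, 6.2, 0, 0],
    [5, 6.2, 0, 0],
    [8, 6.2, 0, 0],
    [9.6, 6.2, -1, 0],
    [9.6, 6.2, -1.6, 0],
    [9.6, 6.2, -1.6, 0],
    [9.6, 6.2, -1.6, 0],
    [9.6, 6.2, -1.6, 0],
  ],
  claw=0.5,
  force=30,
)

```text
time: 27.13
ee_pos: [0.575, 0.0675, 0.1006]
tcp_rot: [-179.5, 0.0, -174.4]
wrist_force: [0.5, 0.7, -0.0]
opening: 0.0426
grasp_force: 0.0
```

```bash
python3 - <<'E'
from h import *
from dol import moved
camera("wrist");camera("wrist")
o,im,f=wrist();print(o['ee_pos'],o['tcp_rot'],o['opening'],moved())
r,_=masks(im);N,l,st,c=cv2.connectedComponentsWithStats(r);print([x.tolist() for x in st[1:] if x[4]>60])
for y in range(170,260,12):
    k=np.where(r[y,225:340])[0]+225;print(y,k.min() if len(k) else 0,k.max() if len(k) else 0)
    if len(k): print(f(((k.min()+k.max())/2,y),.036).round(4))
# fingertip inner edges (dark) near row 250
g=im[250:256].mean((0,2)).astype(int);print(g[190:365:3].tolist())
b=camera("scene");h=cv2.cvtColor(b,cv2.COLOR_RGB2HSV);B=(abs(h[...,0].astype(int)-112)<12)&(h[...,1]>150)&(h[...,2]>50);rr,cc=np.where(B[165:192,275:305]);print("blue",cc.mean()+275,rr.mean()+165)
for x in(0,.027):
  x_d=-.131-x+.011;print(x,proj("scene",[.488+.095*x_d,-.1577-.9955*x_d,.154]))
E
```

```text
[0.57540428 0.06748368 0.10098985] [-1.79554533e+02  7.24724941e-02 -1.74379436e+02] 0.0427927796353931 (0.9770207405090332, array([-0.24728799, -0.27664208], dtype=float32))
[[177, 147, 105, 127, 3006], [187, 268, 11, 12, 86]]
170 268 281
[0.5441 0.0611 0.036 ]
182 267 279
[0.5534 0.0608 0.036 ]
194 267 279
[0.5627 0.0617 0.036 ]
206 267 281
[0.5722 0.0634 0.036 ]
218 267 281
[0.582  0.0643 0.036 ]
230 267 280
[0.592  0.0648 0.036 ]
242 267 280
[0.6023 0.0658 0.036 ]
254 267 280
[0.6127 0.0668 0.036 ]
[104, 107, 105, 141, 153, 151, 151, 150, 148, 96, 65, 66, 61, 37, 69, 150, 148, 149, 151, 149, 150, 150, 153, 151, 151, 109, 56, 65, 69, 65, 62, 142, 151, 153, 151, 151, 150, 150, 151, 152, 154, 156, 154, 154, 89, 45, 64, 70, 69, 85, 145, 150, 152, 154, 151, 152, 149, 151, 152]
blue nan nan
0 [284.1950865  171.67297727]
0.027 [289.7500021  178.68658762]<stdin>:11: RuntimeWarning: Mean of empty slice.
  ret = ret.dtype.type(ret / rcount)
```

The bar is at y ≈ 0.0636 under the centred open fingers. I straddle it, close gently and start lifting along the arc.

Call:
servo_tool(
  moves=[
    [0, -0.38, -2, 0],
    [0, -0.38, -5, 0],
    [0, -0.38, -8, 0],
    [0, -0.38, -9.2, 0],
    [0, -0.38, -9.8, 0],
    [0, -0.38, -10.3, 0],
    [0, -0.38, -10.3, 0],
    [0, -0.38, -10.3, 0],
  ],
)

```text
time: 28.1
ee_pos: [0.5764, 0.0637, -0.0015]
tcp_rot: [-179.6, 0.1, -174.4]
wrist_force: [0.5, -1.1, -0.5]
opening: 0.0424
grasp_force: 0.0
```

Call:
servo_tool(
  moves=[
    [0, 0, 0, 0],
    [0, 0, 0, 0],
    [0, 0, 0, 0],
    [0, 0, 0, 0],
    [0, 0, 0, 0],
    [0, 0, 0, 0],
    [0, 0, 0, 0],
  ],
  claw=1,
  force=30,
)

```text
time: 28.68
ee_pos: [0.5762, 0.0639, -0.0018]
tcp_rot: [-179.6, 0.1, -174.4]
wrist_force: [-0.7, 2.3, 6.1]
opening: 0.0126
grasp_force: 30.2
```

The opening reads 12.6 mm and the tool is pushed up, so the tips are nipping the tube above its middle. I reopen, go 14 mm lower and close again.

Call:
servo_tool(
  moves=[
    [0, 0, 0, 0],
    [0, 0, 0, 0],
    [0, 0, 0, 0],
    [0, 0, -0.5, 0],
    [0, 0, -1, 0],
    [0, 0, -1.4, 0],
    [0, 0, -1.4, 0],
    [0, 0, -1.4, 0],
  ],
  claw=0.5,
)

```text
time: 29.35
ee_pos: [0.5752, 0.0636, -0.0175]
tcp_rot: [-179.6, -0.1, -174.4]
wrist_force: [0.3, 0.6, -0.1]
opening: 0.0426
grasp_force: 0.0
```

Call:
servo_tool(
  moves=[
    [0, 0, 0, 0],
    [0, 0, 0, 0],
    [0, 0, 0, 0],
    [0, 0, 0, 0],
    [0, 0, 0, 0],
    [0, 0, 0, 0],
    [0, 0, 0, 0],
  ],
  claw=1,
  force=35,
)

```text
time: 29.93
ee_pos: [0.5757, 0.0637, -0.0167]
tcp_rot: [-179.6, 0.0, -174.4]
wrist_force: [-0.7, 1.0, 2.5]
opening: 0.0126
grasp_force: 34.1
```

Call:
servo_tool(
  moves=[
    [0, 0.07, 0.3, 0],
    [0, 0.14, 0.6, 0],
    [0, 0.19, 0.9, 0],
    [0, 0.24, 1.2, 0],
    [0, 0.28, 1.5, 0],
    [0, 0.31, 1.8, 0],
    [0, 0.33, 2.1, 0],
    [0, 0.35, 2.4, 0],
    [0, 0.36, 2.7, 0],
    [0, 0.36, 3, 0],
    [0, 0.35, 3.3, 0],
    [0, 0.34, 3.6, 0],
    [0, 0.32, 3.9, 0],
    [0, 0.29, 4.2, 0],
    [0, 0.25, 4.5, 0],
    [0, 0.21, 4.8, 0],
    [0, 0.21, 4.8, 0],
    [0, 0.21, 4.8, 0],
  ],
)

```text
time: 31.43
ee_pos: [0.5755, 0.0659, 0.0317]
tcp_rot: [-179.6, 0.0, -174.4]
wrist_force: [-1.8, 2.4, -4.8]
opening: 0.0129
grasp_force: 34.7
```

```bash
python3 chk.py|head -1; python3 dol.py|head -1
```

```text
scene bar (np.float64(232.47413793103448), np.int64(240), 116) (np.float64(233.1391304347826), np.int64(241), 115)
dolly shift px scene (0.9519712924957275, array([-0.2981522 , -0.32038355], dtype=float32))
```

Call:
servo_tool(
  moves=[
    [0, -0.03, 0.15, 0],
    [0, -0.06, 0.3, 0],
    [0, -0.08, 0.45, 0],
    [0, -0.09, 0.6, 0],
    [0, -0.09, 0.6, 0],
    [0, -0.09, 0.6, 0],
  ],
)

```text
time: 32.13
ee_pos: [0.5756, 0.0647, 0.0371]
tcp_rot: [-179.5, -0.0, -174.4]
wrist_force: [0.1, 2.4, -10.0]
opening: 0.0127
grasp_force: 34.2
```

Call:
servo_tool(
  moves=[
    [0, -0.01, 0.1, 0],
    [0, -0.02, 0.2, 0],
    [0, -0.02, 0.2, 0],
    [0, -0.02, 0.2, 0],
    [0, -0.02, 0.2, 0],
  ],
)

```text
time: 32.55
ee_pos: [0.5754, 0.0645, 0.0379]
tcp_rot: [-179.5, -0.1, -174.4]
wrist_force: [4.8, 3.0, -20.0]
opening: 0.0127
grasp_force: 34.6
```

```bash
python3 chk.py|head -1; python3 dol.py|head -1; python3 -c "
from h import *
o=get_obs();print(o['wrist_force'],o['ee_pos'])"
```

```text
scene bar (np.float64(232.47413793103448), np.int64(240), 116) (np.float64(231.85344827586206), np.int64(239), 116)
dolly shift px scene (0.9440519213676453, array([-0.38042688, -0.4523635 ], dtype=float32))
[  5.21906405   2.45932566 -20.00998539] [0.57540465 0.06451461 0.03797259]
```

The bar is against its upper stop (20 N). I ease the load, release and withdraw upwards.

Call:
servo_tool(
  moves=[
    [0, 0, -0.15, 0],
    [0, 0, -0.3, 0],
    [0, 0, -0.3, 0],
  ],
)

```text
time: 33.0
ee_pos: [0.5757, 0.0646, 0.0373]
tcp_rot: [-179.5, 0.1, -174.4]
wrist_force: [-2.1, 1.5, -1.7]
opening: 0.0123
grasp_force: 36.2
```

Call:
servo_tool(
  moves=[
    [0, 0, 0, 0],
    [0, 0, 0, 0],
    [0, 0, 0, 0],
    [0, 0, 0, 0],
    [0, 0, 0, 0],
    [0, 0, 1.5, 0],
    [0, 0, 4, 0],
    [0, 0, 7.5, 0],
    [0, 0, 11, 0],
    [0, 0, 14, 0],
    [0, 1, 17, 0],
    [0, 3, 19, 0],
    [0, 6, 20, 0],
    [0, 6, 20, 0],
    [0, 6, 20, 0],
  ],
  claw=0.5,
)

```text
time: 34.25
ee_pos: [0.5759, 0.1257, 0.2365]
tcp_rot: [-179.6, 0.1, -174.3]
wrist_force: [-0.5, -0.4, -0.3]
opening: 0.0429
grasp_force: 0.0
```

```bash
python3 - <<'E'
from h import *
from dol import moved
print(get_obs()['ee_pos'],get_obs()['wrist_force'],moved())
s0=cv2.imread("pics/scene0.png")[:,:,::-1].copy();s=camera("scene")
for i in(s0,s):
    r,b=masks(i)
    for m,(y0,y1,x0,x1) in((r,(203,262,235,290)),(b,(160,192,270,302))):
        rr,cc=np.where(m[y0:y1,x0:x1]);print(len(rr),(cc.mean()+x0,rr.mean()+y0,rr.max()+y0) if len(rr) else 0)
E
```

```text
[0.57586561 0.12571275 0.23646737] [-0.53959681 -0.40324171 -0.2638182 ] (0.9930163621902466, array([-0.261132 , -0.3645749], dtype=float32))
212 (np.float64(264.67452830188677), np.float64(227.16509433962264), np.int64(239))
108 (np.float64(288.3796296296296), np.float64(177.66666666666666), np.int64(183))
134 (np.float64(256.7910447761194), np.float64(231.51492537313433), np.int64(239))
0 0
```

```bash
python3 -c "
from workcell import *
print(job_done())"
```

```text
the job is handed in; nothing more can be done
None
```

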